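# Wedge the rocking carburetor stand

### The arm

A 6-joint arm with a two-finger parallel gripper is mounted at the origin on the work surface. World frame = base frame: x ahead of the robot, y to its left, z up, the work surface at z = 0. Lengths are in m, angles in rad, forces in N, time in s.
With the tool pointing down it reaches from about 0.35 to 0.975 m from the base axis. Payload 4.9 kg.
Tool frame: the origin (TCP) lies on the centre line of the jaws, within the pads' length; the fingertips stand 8 mm ahead of it and the grasp point (between the pads) lies 11 mm behind it; z points along the fingers, y is the direction in which the jaws open and shut (so a half turn about z gives the same grasp; the last joint's range is limited). The gripper opens to 85 mm and grips with 20 to 120 N. Pads are 22 mm wide; open, the fingers measure 114 mm over their backs; the gripper's body (76 mm by 85 mm) begins 54 mm behind the grasp point. The pads swing forward as they close: fully open they stand 13 mm farther back than shut.
Start: joints at [-1.44, 0.053, 1.613, -0, 1.476, -0.119], TCP at [0.155, -0.606, 0.239] pointing down, gripper open.
Joint ranges: [-3.01, 3.01], [-1.01, 2.22], [0.06, 2.58], [-1.02, 4.17], [0.09, 2.62], [-3.14, 3.14]. Speed limits (rad/s): [2.57, 2.57, 3.14, 3.14, 3.14, 3.14].

### API

Orientations are given as a unit quaternion [w, x, y, z].
In Python, from plant import manip gives the robot as it stands.
- The arm moves only by the tool step_arm, never from a script. Its argument "deltas" is a list of rows, each a list of 7 numbers: the shift along the tool's x, y, z in m, then the turn, a rotation vector about the tool's x, y, z in rad, then the gripper command: -1 is fully open, 1 is shut, values between are in proportion. In form: [[dx, dy, dz, ax, ay, az, hand], ...]. A call has 1 to 20 rows; each row is the pose to reach, as a shift and turn from the pose commanded when the call began, along the tool's axes at that moment; what a row does not reach only later rows make up. A row lasts 1/10 s, in which the tool goes at most 50 mm and 8.59 degrees, less where a joint would pass 70% of its speed; a pose out of reach is approached as far as the arm can. A call with a gripper value outside its range is refused whole. The fingers move at their own pace and stop on an object; the grip force is fixed at half the most. Time passes only in rows, so rows that repeat a pose let the fingers close. It gives the time, the measured TCP pose, the force and the opening at its end, in the units of the state.
- manip.state(): the state, without advancing time (a new reading comes with each control period).
- manip.grab_frame(name): name is "side" or "top"; returns the picture (384x512x3 uint8, red, green, blue); there is no depth.
- manip.get_calibration(name): a dict with "fov_y" (degrees; the focal length in pixels is half the picture's height over the tangent of half this angle, whatever the lens; pixels are square), "cx", "cy" (the principal point, pixels), "R" (3x3) and "t" (3): a world point X has camera coordinates R X + t. Camera axes: x right, y down, z forward; pixel columns grow to the right and rows downward; lengths in m; the calibration is good to about 2 mm. A picture is of the moment at which its call begins. get_calibration takes no time and is no camera call.
- manip.job_done(): hands the job in, once; it reports no verdict.
The state is a dict: "time": time; "joint_pos": joint angles; "joint_vel": joint speeds; "joint_efforts": joint torques, N m; "tool_pos": TCP position; "tool_rot": TCP orientation; "contact_force": force on the tool from outside, world axes, zero at the start; "ft_torque": the same for the moment, N m; "gripper_width": opening from 0.0 (shut) to 1.0 (fully open).
Only numpy, scipy, OpenCV 4.12 (cv2) and the standard library are available. Lean on these libraries where they do the work, as an engineer would, in place of code of your own. Each camera call takes 0.05 s, during which the arm holds its last target.

### The job

The carburetor stand rocks when its front edge is pressed. With your fingertips, push the wooden wedge along the shelf, thin end first and squarely, under the middle of that front edge until it is snug, then press firmly down on the front edge for a second to feel that it no longer rocks, pushing the wedge further in if it does; finally let go and move clear. Only push the wedge, never pick it up, and leave the wedge in place and the other parts lying around undisturbed.

Things in the scene. Friction and masses are not known exactly. Their poses are not given: they have to be found in the camera images.
- mount: Dark steel flanges, 6 mm high, screwed to the shelf under the stand (fixed). Origin on the shelf surface straight below the rocking axis, in the middle of the stand's width; x points from the stand's front edge to its rear (away from the robot, within about 0.5 rad), y along the rocking axis. The front edge is 100 mm to the -x side.
- stand: Two steel pivot posts and a rear rest block rising from the mount (fixed during a run); they carry the plate. Same x and y as the mount; its height above the mount is set anew each time, 0 to 5 mm. The posts stand at y = +-72 mm, 12 mm thick, their tops 28 mm above this origin.
- plate (a joint): Rocking angle of the stand's plate, rad. 0: level, resting on the rear block (it cannot tip the other way and falls back to 0). Grows to 0.085 as the front edge is pressed down 8.5 mm (about 4 N, with nothing under it). Plate 170 mm long (100 ahead of the axis), 120 wide, 8 thick; on it a bench clamp grips a carburetor, 135 mm tall, 55 mm and more behind the front edge.
- lip: Bare steel front strip of the plate, 120 mm wide (y), 30 mm long, 8 mm thick, flat on top: what is pressed. Part of the plate. Origin on the rocking axis at mid-thickness, not on the strip: the strip covers x = -104 to -73 mm, z = -4 to +4 mm; axes as the mount's when level.
- edge (a point): Centre of the rounded (radius 4 mm) front edge of the strip, mid-width. The edge's underside is 4 mm below this point, 12 to 17 mm above the shelf when level; the strip's top is 4 mm above it.
- wedge: Loose dark wooden wedge, 100 mm long (x), 60 wide (y), 0.16 kg, flat on the shelf before the stand. Origin: centre of its underside. Thin end (3 mm high) at x = +50 mm towards the stand, upright back face (25 mm high) at x = -50 mm. Snug when the thin end is 41 to 64 mm past the edge: pushing it then takes over 8 N, sliding freely only 1 to 2 N. Friction holds it there.
- slope: The wedge's sloping upper face, part of the wedge. Origin at the face's centre, 14 mm above the wedge's underside; x runs down the slope to the thin end, z is square to the face. The edge point lies at z = 4 mm in this frame when the wedge touches the edge.
- stack: Bystander: silver velocity stack, a trumpet 84 mm across the mouth, 60 mm high, standing wide end up beside the wedge's path. Origin under its centre.
- filter: Bystander: amber inline filter, 62 mm body plus brass nipples (about 100 mm overall), 32 mm high, lying beside the wedge's path. Origin under its centre; x along its length.
- reamer: Bystander: jet reamer with brass handle (85 mm long, 16 mm thick) and 50 mm steel shank, lying beside the stand. Origin under the handle's centre; x towards the shank.
- scraper: Bystander: black nylon gasket scraper, 150 mm long, 32 mm wide, 12 mm high, lying beside the stand. Origin underneath, near its middle; x towards the blade.
Mind the look-alikes: they are no part of the job. There is more than one size of the wedge; the job needs the smallest.

How it is judged:
By the outcome, as a careful person would: the job done as asked, in the order asked, and still so for the second after the job is handed in, with the robot touching nothing.
It also fails if it takes over 45 s, if anything falls off the work surface, if the arm or the gripper's body presses on something with over 40 N, if the wrist force passes 120 N, or if a joint passes its speed limit or range.

## Working session

There is one attempt and no reset: what is moved stays moved. The work goes in short steps, Python scripts to look and compute and a tool call to move; the robot and the scene stay as the last step left them, time stands still between calls to the robot, and variables do not carry over. Pictures are saved under pics/ and viewed, and the job is handed in when it is done.

Besides the shell and the picture viewer there is one more tool, called after ">>>" by a JSON object that holds its "api" and its "payload". step_arm: Moves the arm, as the interface text tells. Its arguments: {"type":"object","properties":{"deltas":{"type":"array"}},"required":["deltas"]}

```bash
ls; mkdir -p pics
python3 - <<'E'
from plant import manip
import cv2
for n in("side","top"):
    f=manip.grab_frame(n); cv2.imwrite(f"pics/{n}0.png",cv2.cvtColor(f,cv2.COLOR_RGB2BGR))
    print(n,manip.get_calibration(n))
print(manip.state())
E
```

```text
pics
side {'fov_y': 51.083195467000834, 'cx': 250.71078329467557, 'cy': 192.91076640740366, 'R': array([[-0.89818688, -0.43906278,  0.02200445],
       [-0.27592203,  0.5240701 , -0.80574038],
       [ 0.34223874, -0.72977695, -0.59185998]]), 't': array([0.44373851, 0.15682219, 0.7726165 ])}
top {'fov_y': 48.05561022711184, 'cx': 268.1123637913861, 'cy': 191.96791312517064, 'R': array([[-0.01315342, -0.99959405, -0.02527288],
       [-0.9859986 ,  0.01716817, -0.16586749],
       [ 0.16623404,  0.0227373 , -0.98582415]]), 't': array([0.03951658, 0.52543095, 0.81716456])}
{'time': 0.1, 'joint_pos': array([-1.44003669e+00,  5.33278076e-02,  1.61414210e+00, -8.55892136e-06,
        1.47596841e+00, -1.19009154e-01]), 'joint_vel': array([-1.82716490e-04, -1.83399038e-03, -2.49879781e-03, -3.76362347e-05,
        9.41791891e-04, -1.29738309e-03]), 'joint_efforts': array([ 6.43007388e-04, -3.94900811e+01, -3.71364212e+01, -7.60995840e-05,
        3.92766859e-03,  2.51889389e-06]), 'tool_pos': array([ 0.1544099 , -0.60507441,  0.23817172]), 'tool_rot': array([-9.22791767e-04,  9.92211600e-01,  1.24560385e-01, -9.68162019e-06]), 'contact_force': array([-0.85876307,  0.44920635,  0.23682875]), 'ft_torque': array([-0.02382519,  0.00751856, -0.02046584]), 'gripper_width': 0.9994196737243817}
```

View pics/side0.png

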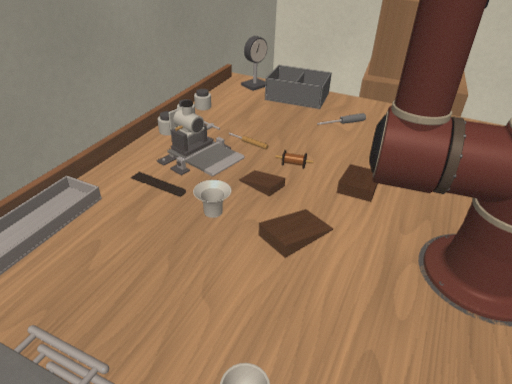

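View pics/top0.png

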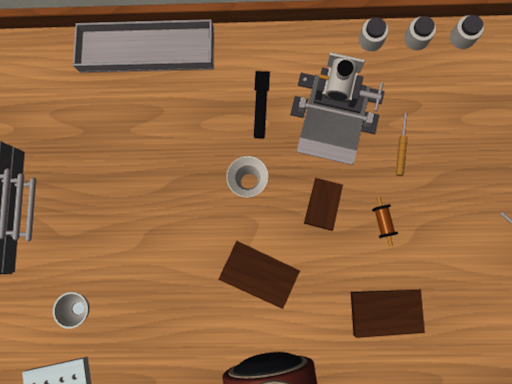

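Three dark wooden wedges appear in the top view: (323,204), (260,274) and (387,313). The one at (323,204) looks smallest and lies before the stand; I'll confirm this in a crop and by measuring.

```bash
cat > h.py <<'E'
import numpy as np, cv2
from plant import manip
C={n:manip.get_calibration(n) for n in("side","top")}
def K(n):
    c=C[n]; f=192/np.tan(np.radians(c["fov_y"]/2)); return f,c["cx"],c["cy"]
def ray(n,u,v):
    f,cx,cy=K(n);R=C[n]["R"];t=C[n]["t"]
    return -R.T@t, R.T@np.array([(u-cx)/f,(v-cy)/f,1])
def onz(n,u,v,z):
    o,d=ray(n,u,v); return o+d*(z-o[2])/d[2]
def proj(n,X):
    f,cx,cy=K(n);p=C[n]["R"]@np.asarray(X,float)+C[n]["t"]; return np.array([f*p[0]/p[2]+cx,f*p[1]/p[2]+cy])
def tri(a,b):
    (o1,d1),(o2,d2)=ray("top",*a),ray("side",*b)
    s=np.linalg.lstsq(np.c_[d1,-d2],o2-o1,rcond=None)[0]
    p,q=o1+s[0]*d1,o2+s[1]*d2
    return (p+q)/2,np.linalg.norm(p-q)
def crop(img,x0,y0,x1,y1,k,name):
    c=cv2.resize(img[y0:y1,x0:x1],None,fx=k,fy=k,interpolation=cv2.INTER_CUBIC); cv2.imwrite(name,c)
E
python3 - <<'E'
from h import *
t=cv2.imread("pics/top0.png");s=cv2.imread("pics/side0.png")
crop(t,285,70,415,250,3.3,"pics/tc.png"); crop(s,140,90,310,225,4.4,"pics/sc.png")
hsv=cv2.cvtColor(t,cv2.COLOR_BGR2HSV)
m=((t.max(2)<85)&(hsv[...,1]>90)).astype(np.uint8)
for c in cv2.findContours(m,0,2)[0]:
    if cv2.contourArea(c)>400:
        b=cv2.boxPoints(cv2.minAreaRect(c)); print(cv2.contourArea(c),b.round(1).tolist()); print(np.array([onz("top",*p,0.01)[:2] for p in b]).round(3).tolist())
E
```

```text
754.0 [[223.0, 354.0], [316.0, 354.0], [316.0, 383.0], [223.0, 383.0]]
[[0.211, 0.125], [0.209, -0.057], [0.156, -0.055], [0.157, 0.125]]
3006.5 [[350.20001220703125, 291.79998779296875], [420.70001220703125, 287.1000061035156], [423.70001220703125, 332.3999938964844], [353.20001220703125, 337.1000061035156]]
[[0.327, -0.129], [0.335, -0.269], [0.248, -0.268], [0.24, -0.131]]
2803.5 [[218.3000030517578, 278.70001220703125], [236.3000030517578, 240.6999969482422], [299.6000061035156, 270.5], [281.70001220703125, 308.6000061035156]]
[[0.356, 0.135], [0.432, 0.099], [0.37, -0.029], [0.296, 0.008]]
1264.0 [[303.5, 223.10000610351562], [314.79998779296875, 177.6999969482422], [343.1000061035156, 184.8000030517578], [331.70001220703125, 230.1999969482422]]
[[0.466, -0.039], [0.56, -0.066], [0.544, -0.124], [0.45, -0.097]]
5007.5 [[-0.30000001192092896, 16.200000762939453], [511.0, 2.0999999046325684], [511.3999938964844, 15.699999809265137], [0.10000000149011612, 29.899999618530273]]
[[0.948, 0.637], [0.949, -0.511], [0.916, -0.508], [0.914, 0.634]]
```

View pics/tc.png

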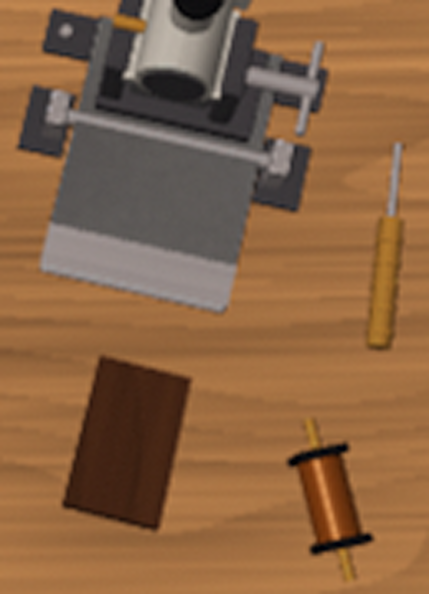

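View pics/sc.png

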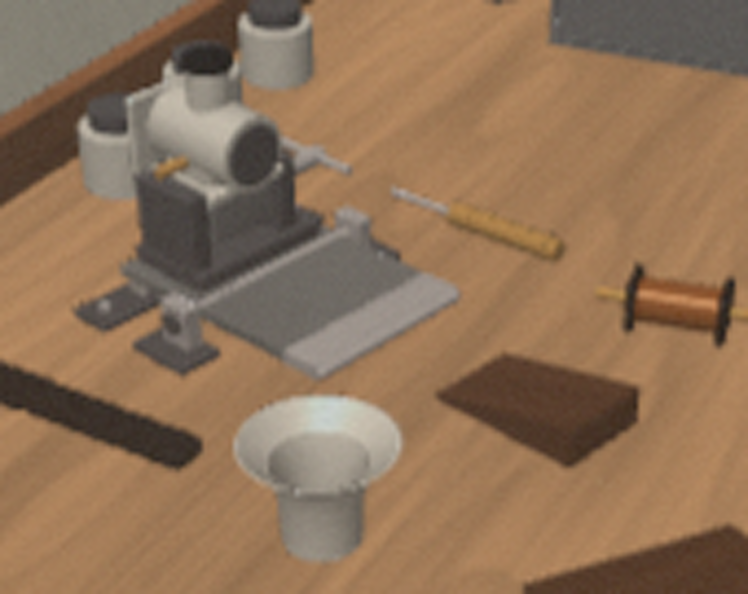

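The enlarged crop confirms the wedge at top (323,204): it measures about 98x60 mm, against roughly 140-150x87 mm for the other two. Its thin end faces the stand. Next I'll fit the poses.

```bash
cat > m.py <<'E'
from h import *
off=lambda p:(285+(p[0]+.5)/3.3-.5,70+(p[1]+.5)/3.3-.5)
offs=lambda p:(140+(p[0]+.5)/4.4-.5,90+(p[1]+.5)/4.4-.5)
L=off((41,270));Rr=off((227,311))
print("L",tri(L,offs((318,376))),"R",tri(Rr,offs((459,295))))
for z in(.019,.022,.024):
    a,b=onz("top",*L,z),onz("top",*Rr,z); d=a-b
    print(z,a.round(4),b.round(4),np.linalg.norm(d).round(4),"mid",((a+b)/2).round(4),"heading",np.arctan2(-d[0],d[1]).round(4))
a,b=onz("side",*offs((318,376)),.022),onz("side",*offs((459,295)),.022);d=a-b
print("side z22",a.round(4),b.round(4),((a+b)/2).round(4),np.arctan2(-d[0],d[1]).round(4))
T=[onz("top",*off(p),z) for p,z in(((100,356),.003),((191,380),.003),((64,507),.025),((158,531),.025))]
S=[onz("side",*offs(p),z) for p,z in(((437,396),.003),((638,388),.025),((570,466),.0))]
print(np.round(T,4),"\nside: thinL, backR top, backL bottom",np.round(S,4))
tm,bm=(T[0]+T[1])/2,(T[2]+T[3])/2;d=tm-bm
print("thin mid",tm,"back mid",bm,"len",np.hypot(*d[:2]),"head",np.arctan2(d[1],d[0]),"w",np.linalg.norm(T[0]-T[1]),np.linalg.norm(T[2]-T[3]))
for i,j in((0,1),(2,3)):
    e=T[i]-T[j]; print("head by width",np.arctan2(-e[0],e[1]))
# stack, filter
print("stack",onz("top",247,177,.06),"filter",onz("top",385,221,.016), "f ends",onz("top",378,200,.016),onz("top",391,243,.016))
print("cam",ray("top",0,0)[0])
E
python3 m.py
```

```text
L (array([ 0.61529483, -0.02941766,  0.01941483]), np.float64(0.000821242575805581)) R (array([ 0.58599651, -0.14565778,  0.01889545]), np.float64(0.00041346348201099284))
0.019 [ 0.615  -0.0296  0.019 ] [ 0.5862 -0.1456  0.019 ] 0.1195 mid [ 0.6006 -0.0876  0.019 ] heading -0.2437
0.022 [ 0.6142 -0.0294  0.022 ] [ 0.5855 -0.145   0.022 ] 0.1191 mid [ 0.5998 -0.0872  0.022 ] heading -0.2437
0.024 [ 0.6137 -0.0294  0.024 ] [ 0.585  -0.1447  0.024 ] 0.1188 mid [ 0.5993 -0.087   0.024 ] heading -0.2437
side z22 [ 0.6137 -0.0261  0.022 ] [ 0.5835 -0.1411  0.022 ] [ 0.5986 -0.0836  0.022 ] -0.2567
[[ 0.562  -0.0665  0.003 ]
 [ 0.5455 -0.1237  0.003 ]
 [ 0.4639 -0.0397  0.025 ]
 [ 0.4484 -0.0964  0.025 ]] 
side: thinL, backR top, backL bottom [[ 0.5585 -0.0643  0.003 ]
 [ 0.4489 -0.0949  0.025 ]
 [ 0.4655 -0.0422  0.    ]]
thin mid [ 0.55374557 -0.09509405  0.003     ] back mid [ 0.45616409 -0.06806483  0.025     ] len 0.10125573915142085 head -0.27021660211359994 w 0.05948056848639974 0.05878257813192525
head by width -0.2825203854178936
head by width -0.2670880674096712
stack [0.55408431 0.07249655 0.06      ] filter [ 0.46686392 -0.20441497  0.016     ] f ends [ 0.51016643 -0.19267328  0.016     ] [ 0.42231722 -0.21383984  0.016     ]
cam [0.38275338 0.01189974 0.89373117]
```

```bash
cat >> h.py <<'E'
from scipy.spatial.transform import Rotation as Ro
H=-0.25; u=np.array([np.cos(H),np.sin(H),0]); n_=np.array([-np.sin(H),np.cos(H),0]); P0=np.array([.600,-.0872,0])
def W(al,la,z): return P0+u*al+n_*la+np.array([0,0,z])
def sc(p): d=np.asarray(p)-P0; return np.array([d@u,d@n_,np.asarray(p)[2]]).round(4)
def down(h,pitch=0):  # tool x heading h, z down ; pitch about tool y
    return Ro.from_matrix(np.array([[np.cos(h),np.sin(h),0],[np.sin(h),-np.cos(h),0],[0,0,-1]]).T.T)*Ro.from_rotvec([0,pitch,0])
def delta(p,R=None,cmd=None,Rc=None):
    s=manip.state(); q=s["tool_rot"]; Rt=Ro.from_quat(np.r_[q[1:],q[0]]) if Rc is None else Rc
    c=s["tool_pos"] if cmd is None else np.asarray(cmd)
    R=down(H) if R is None else R
    return (Rt.inv().apply(np.asarray(p)-c)).round(4),((Rt.inv()*R).as_rotvec()).round(4)
E
python3 - <<'E'
from h import *
print(down(H).as_matrix())
for p in([.5537,-.0951,0],[.4562,-.0681,0],[.4924,-.0781,0]): print(sc(p))
w=np.array([.4924,-.0781,0]); print("start",sc(w-n_*.058), w-n_*.058)
p=w-n_*.058; p[2]=.12
print(delta(p,cmd=[.155,-.606,.239]))
E
```

```text
[[ 0.96891242 -0.24740396  0.        ]
 [-0.24740396 -0.96891242 -0.        ]
 [ 0.          0.         -1.        ]]
[-0.0429 -0.0191  0.    ]
[-0.1441 -0.0171  0.    ]
[-0.1065 -0.0178  0.    ]
start [-0.1065 -0.0758  0.    ] [ 0.47805057 -0.13429692  0.        ]
(array([ 0.4296, -0.377 ,  0.1198]), array([-1.800e-03,  3.000e-04,  4.998e-01]))
```

>>> {"api": "step_arm", "payload": {"deltas": [[0.036, -0.031, 0.01, 0, 0, 0.042, 1], [0.072, -0.063, 0.02, 0, 0, 0.083, 1], [0.107, -0.094, 0.03, 0, 0, 0.125, 1], [0.143, -0.126, 0.04, 0, 0, 0.167, 1], [0.179, -0.157, 0.05, 0, 0, 0.208, 1], [0.215, -0.188, 0.06, 0, 0, 0.25, 1], [0.251, -0.22, 0.07, 0, 0, 0.292, 1], [0.286, -0.251, 0.08, 0, 0, 0.333, 1], [0.322, -0.283, 0.09, 0, 0, 0.375, 1], [0.358, -0.314, 0.1, 0, 0, 0.417, 1], [0.394, -0.346, 0.11, 0, 0, 0.458, 1], [0.43, -0.377, 0.12, -0.002, 0, 0.5, 1], [0.43, -0.377, 0.12, -0.002, 0, 0.5, 1], [0.43, -0.377, 0.12, -0.002, 0, 0.5, 1]]}}

```text
time: 1.5
tool_pos: [0.4778, -0.1328, 0.1185]
tool_rot: [0.001, 0.992, -0.123, -0.001]
contact_force: [0.6, -1.1, -0.1]
gripper_width: -0.004
```

Run:
```python
from h import *
t=cv2.cvtColor(manip.grab_frame("top"),4); cv2.imwrite("pics/t1.png",t)
s=cv2.cvtColor(manip.grab_frame("side"),4); crop(s,140,60,340,225,4,"pics/s1.png")
st=manip.state();print(st["time"],sc(st["tool_pos"]),st["contact_force"],st["gripper_width"],delta(W(-.1065,-.0758,.014)))
```

```text
1.6 [-0.1068 -0.0762  0.1193] [ 1.02539234  0.21121558 -0.0894029 ] -0.0004256719242798676 (array([ 0.0003, -0.0006,  0.1053]), array([ 0.0022, -0.0003, -0.0007]))
```

View pics/s1.png

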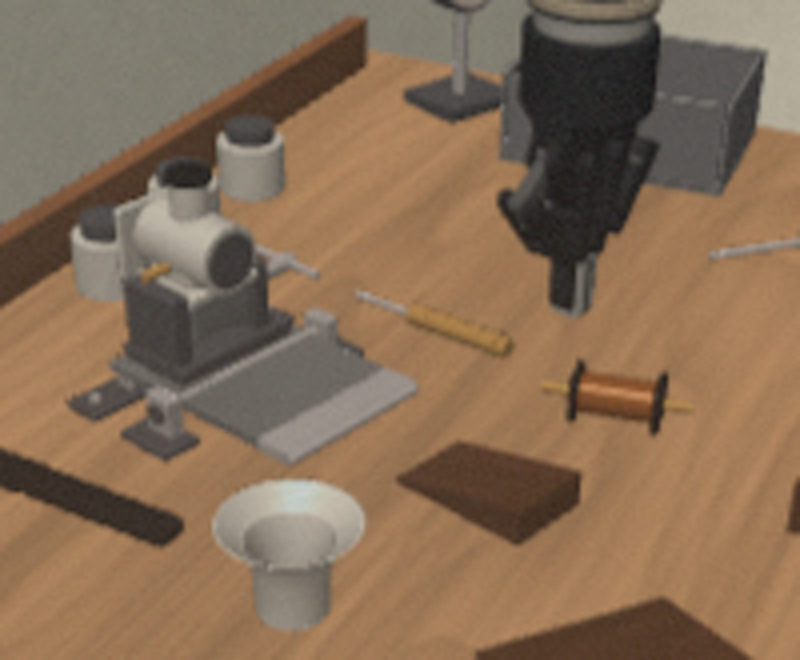

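>>> {"api": "step_arm", "payload": {"deltas": [[0, 0, 0.03, 0, 0, 0, 1], [0, 0, 0.06, 0, 0, 0, 1], [0, 0, 0.085, 0, 0, 0, 1], [0, 0, 0.1, 0, 0, 0, 1], [0, 0, 0.105, 0, 0, 0, 1], [0, 0, 0.105, 0, 0, 0, 1]]}}

```text
time: 2.2
tool_pos: [0.4773, -0.1351, 0.0141]
tool_rot: [0.001, 0.992, -0.126, -0.0]
contact_force: [0.1, 0.1, 1.4]
gripper_width: 0.001
```

Run:
```python
from h import *
t=cv2.cvtColor(manip.grab_frame("top"),4); crop(t,270,120,430,270,4,"pics/t2.png")
s=cv2.cvtColor(manip.grab_frame("side"),4); crop(s,140,60,340,225,4,"pics/s2.png")
st=manip.state();print(st["time"],sc(st["tool_pos"]),st["contact_force"],st["gripper_width"])
```

```text
2.3 [-0.1057 -0.0766  0.0155] [-0.32186773  0.34272334 -0.25716884] -0.0018725576613743487
```

View pics/s2.png

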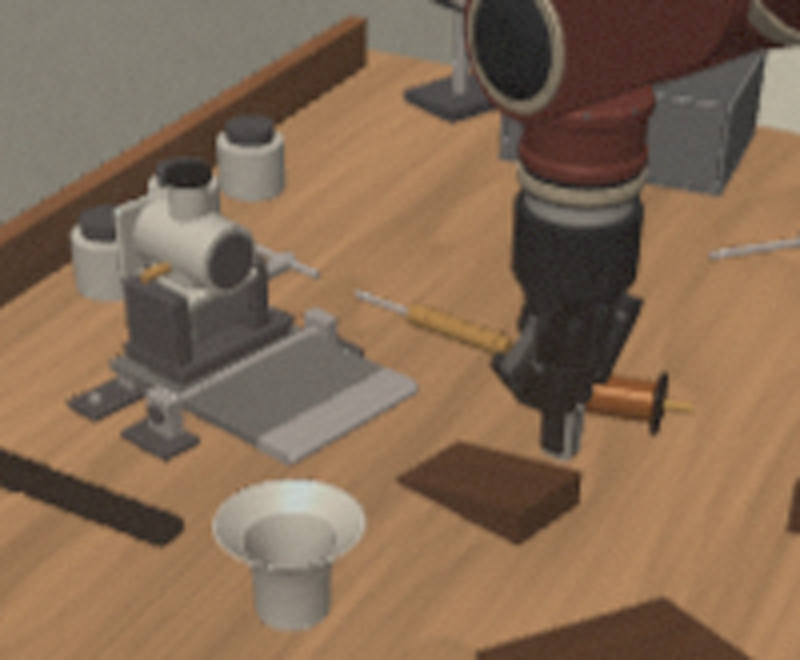

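View pics/t2.png

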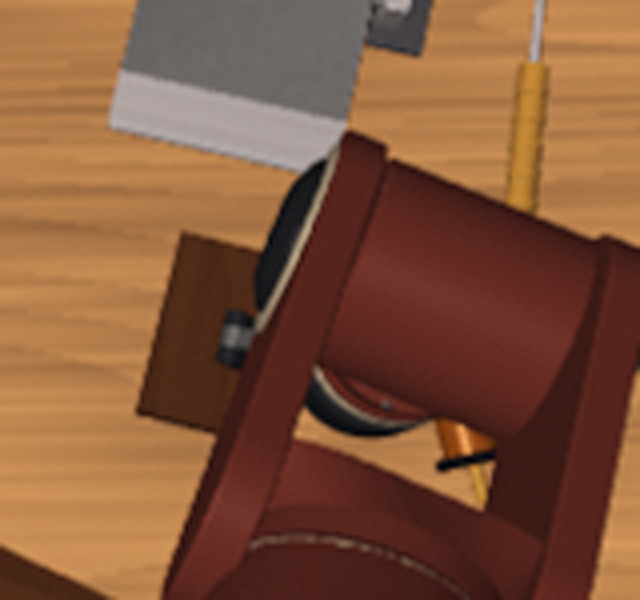

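>>> {"api": "step_arm", "payload": {"deltas": [[0, -0.002, 0, 0, 0, 0, 1], [0, -0.004, 0, 0, 0, 0, 1], [0, -0.006, 0, 0, 0, 0, 1], [0, -0.008, 0, 0, 0, 0, 1], [0, -0.01, 0, 0, 0, 0, 1], [0, -0.012, 0, 0, 0, 0, 1], [0, -0.014, 0, 0, 0, 0, 1], [0, -0.016, 0, 0, 0, 0, 1], [0, -0.018, 0, 0, 0, 0, 1], [0, -0.02, 0, 0, 0, 0, 1], [0, -0.022, 0, 0, 0, 0, 1], [0, -0.022, 0, 0, 0, 0, 1]]}}

```text
time: 3.5
tool_pos: [0.4835, -0.1126, 0.0142]
tool_rot: [0.001, 0.992, -0.125, 0.0]
contact_force: [-0.9, -0.4, 0.4]
gripper_width: -0.001
```

Run:
```python
from h import *
t=cv2.cvtColor(manip.grab_frame("top"),4); crop(t,270,120,430,270,4,"pics/t3.png")
s=cv2.cvtColor(manip.grab_frame("side"),4); crop(s,140,60,340,225,4,"pics/s3.png")
st=manip.state();print(st["time"],sc(st["tool_pos"]),st["contact_force"],st["gripper_width"])
```

```text
3.6 [-0.1066 -0.0536  0.0143] [-0.95748203  0.20024247 -0.47919898] 0.0015066732899754306
```

View pics/s3.png

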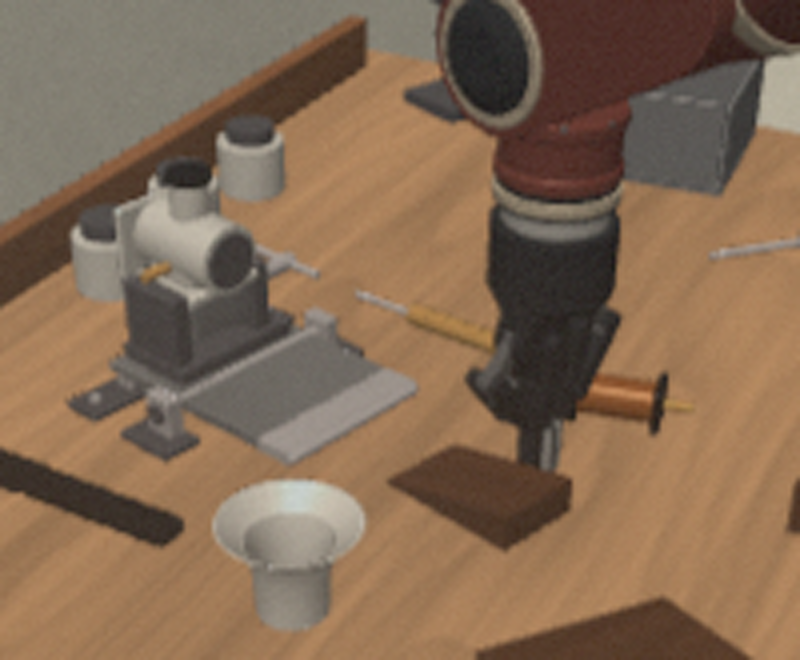

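View pics/t3.png

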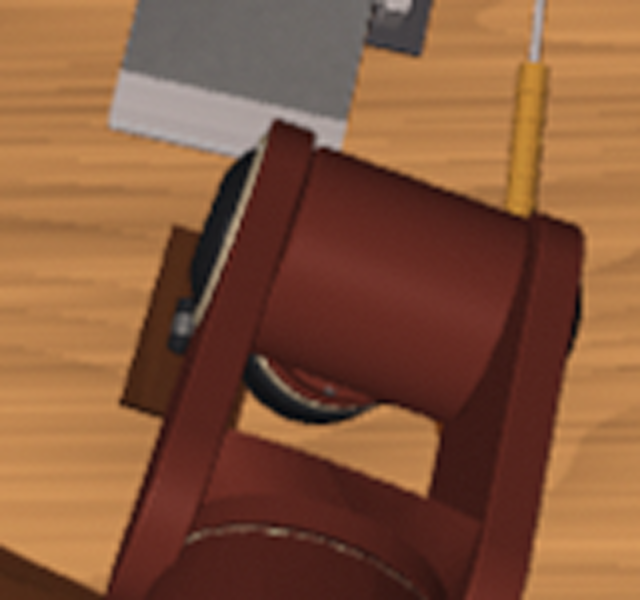

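```bash
cat >> h.py <<'E'
def pt(c,x0,y0,k,cam,z): return onz(cam,x0+(c[0]+.5)/k-.5,y0+(c[1]+.5)/k-.5,z)
E
python3 - <<'E'
from h import *
for c in [((180,233),(137,411)),((174,226),(121,405))]:
    a=pt(c[0],270,120,4,"top",.003);b=pt(c[1],270,120,4,"top",.025);d=a-b
    print(sc(a),sc(b),np.hypot(*d[:2]),np.arctan2(d[1],d[0]))
E
```

```text
[-0.0428  0.0111  0.003 ] [-0.1419  0.0131  0.025 ] 0.09911803146602155 -0.26956336886979454
[-0.0398  0.015   0.003 ] [-0.1408  0.0216  0.025 ] 0.1011687371041984 -0.31500275408472816
```

>>> {"api": "step_arm", "payload": {"deltas": [[0, 0.003, 0, 0, 0, 0, 1], [0.006, 0.005, 0.001, 0, 0, 0, 1], [0.012, 0.005, 0.001, 0, 0, 0, 1], [0.012, 0.003, 0.001, 0, 0, 0, 1], [0.012, 0.001, 0.001, 0, 0, 0, 1], [0.012, -0.001, 0.001, 0, 0, 0, 1], [0.012, -0.003, 0.001, 0, 0, 0, 1], [0.012, -0.005, 0.001, 0, 0, 0, 1], [0.012, -0.007, 0.001, 0, 0, 0, 1], [0.012, -0.007, 0.001, 0, 0, 0, 1]]}}

```text
time: 4.6
tool_pos: [0.4967, -0.1087, 0.0132]
tool_rot: [0.001, 0.992, -0.125, 0.0]
contact_force: [-0.3, 0.4, 0.4]
gripper_width: 0.0
```

Run:
```python
from h import *
t=cv2.cvtColor(manip.grab_frame("top"),4); crop(t,270,120,430,270,4,"pics/t4.png")
s=cv2.cvtColor(manip.grab_frame("side"),4); crop(s,140,60,340,225,4,"pics/s4.png")
st=manip.state();print(st["time"],sc(st["tool_pos"]),st["contact_force"],st["gripper_width"])
```

```text
4.7 [-0.0946 -0.0466  0.0133] [-0.27297644  0.04927029 -0.57844413] -0.003591812392684381
```

View pics/s4.png

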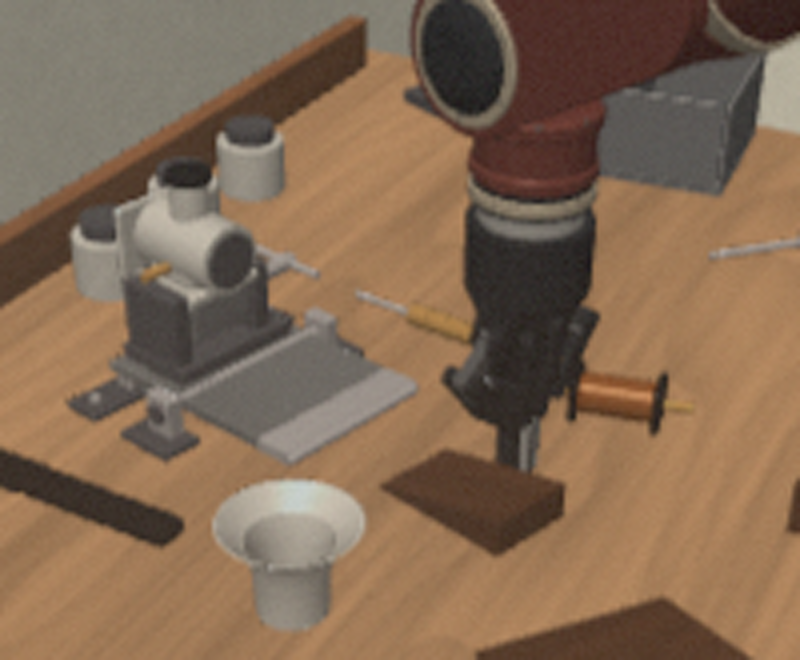

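View pics/t4.png

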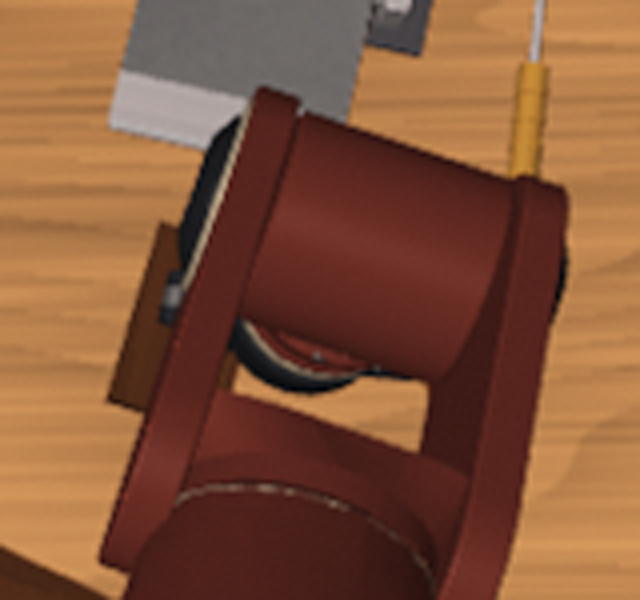

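Run:
```python
from h import *
for c in [((162,223),(107,402))]:
    a=pt(c[0],270,120,4,"top",.003);b=pt(c[1],270,120,4,"top",.025);d=a-b
    print(sc(a),sc(b),np.hypot(*d[:2]),np.arctan2(d[1],d[0]))
```

```text
[-0.0397  0.0215  0.003 ] [-0.1409  0.0288  0.025 ] 0.10150139123303045 -0.3218951379447434
```

>>> {"api": "step_arm", "payload": {"deltas": [[0, 0.003, 0, 0, 0, 0, 1], [0.006, 0.006, 0, 0, 0, 0, 1], [0.012, 0.006, 0, 0, 0, 0, 1], [0.016, 0.005, 0, 0, 0, 0, 1], [0.016, 0.003, 0, 0, 0, 0, 1], [0.016, 0.001, 0, 0, 0, 0, 1], [0.016, -0.001, 0, 0, 0, 0, 1], [0.016, -0.003, 0, 0, 0, 0, 1], [0.016, -0.005, 0, 0, 0, 0, 1], [0.016, -0.005, 0, 0, 0, 0, 1]]}}

```text
time: 5.7
tool_pos: [0.5135, -0.1079, 0.0133]
tool_rot: [0.001, 0.992, -0.125, 0.0]
contact_force: [-0.2, 0.1, -0.2]
gripper_width: 0.001
```

Run:
```python
from h import *
t=cv2.cvtColor(manip.grab_frame("top"),4); crop(t,270,120,430,270,4,"pics/t5.png")
st=manip.state();print(st["time"],sc(st["tool_pos"]),st["contact_force"],st["gripper_width"])
```

```text
5.75 [-0.0787 -0.0415  0.0133] [-0.23496171  0.29474772  1.24142663] 0.0009328477208302706
```

View pics/t5.png

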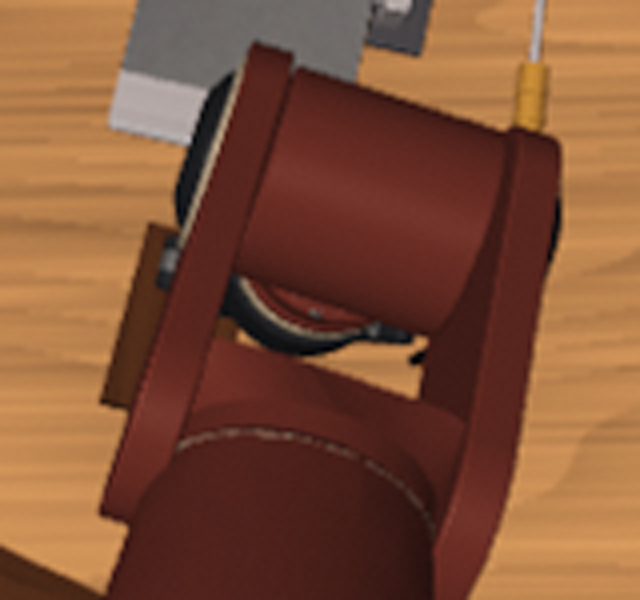

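Run:
```python
from h import *
for c in [((148,224),(102,402))]:
    a=pt(c[0],270,120,4,"top",.003);b=pt(c[1],270,120,4,"top",.025);d=a-b
    print(sc(a),sc(b),np.hypot(*d[:2]),np.arctan2(d[1],d[0]))
print(delta(W(-.172,0,.10)))
```

```text
[-0.0419  0.0286  0.003 ] [-0.1415  0.0313  0.025 ] 0.0996482895977316 -0.2771169966368541
(array([-0.0933, -0.0414, -0.0869]), array([ 0.0018, -0.0005, -0.    ]))
```

>>> {"api": "step_arm", "payload": {"deltas": [[0, 0.006, 0, 0, 0, 0, 1], [0, 0.012, -0.02, 0, 0, 0, 1], [0, 0.012, -0.06, 0, 0, 0, 0.3], [-0.03, 0, -0.1, 0, 0, 0, 0.3], [-0.06, -0.02, -0.1, 0, 0, 0, 0.3], [-0.094, -0.04, -0.1, 0, 0, 0, 0.3], [-0.094, -0.041, -0.1, 0, 0, 0, 0.3], [-0.094, -0.041, -0.1, 0, 0, 0, 0.3]]}}

```text
time: 6.55
tool_pos: [0.4323, -0.0449, 0.1132]
tool_rot: [0.001, 0.992, -0.124, 0.001]
contact_force: [-0.8, 0.9, 0.2]
gripper_width: 0.352
```

Run:
```python
from h import *
t=cv2.cvtColor(manip.grab_frame("top"),4); crop(t,270,120,430,270,4,"pics/t6.png")
s=cv2.cvtColor(manip.grab_frame("side"),4); crop(s,140,60,340,225,4,"pics/s6.png")
st=manip.state();print(st["time"],sc(st["tool_pos"]),st["contact_force"],st["gripper_width"])
```

```text
6.65 [-0.1718 -0.001   0.1136] [-0.56855266  0.52575833  0.36658883] 0.3525784090935479
```

View pics/t6.png

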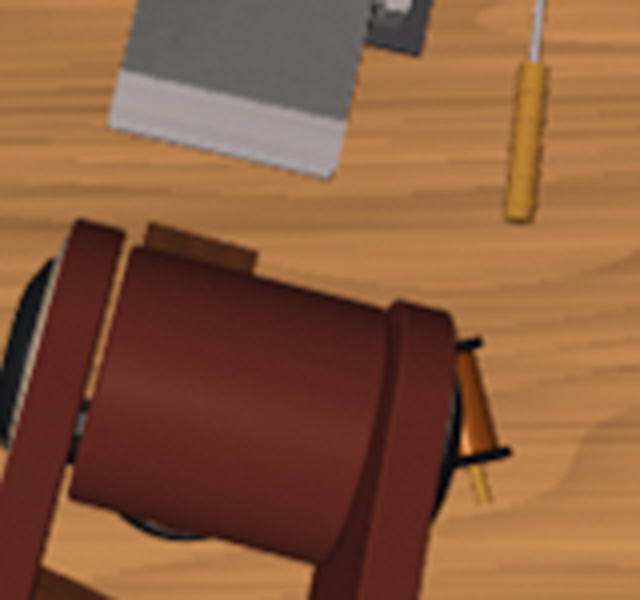

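View pics/s6.png

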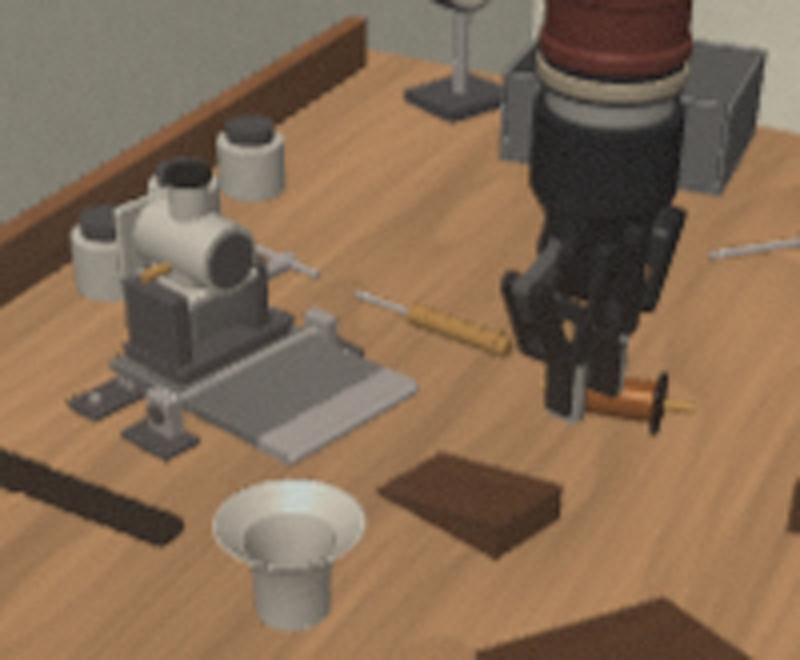

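Run:
```python
from h import *
a=pt((148,224),270,120,4,"top",.003);b=pt((257,251),270,120,4,"top",.003);d=a-b
print(sc(a),sc(b),sc((a+b)/2),np.hypot(*d[:2]),np.arctan2(-d[0],d[1]))
a=pt((110,128),270,120,4,"top",.02);b=pt((332,179),270,120,4,"top",.02);d=a-b
print(sc(a),sc(b),sc((a+b)/2),np.hypot(*d[:2]),np.arctan2(-d[0],d[1]))
a=pt((496,557),140,60,4,"side",0);print("backL bottom",sc(a)); print(sc(pt((561,488),140,60,4,"side",.025)),sc(pt((378,490),140,60,4,"side",.003)))
```

```text
[-0.0419  0.0286  0.003 ] [-0.0429 -0.0301  0.003 ] [-0.0424 -0.0008  0.003 ] 0.05871481362444908 -0.26706042561653937
[-0.0003  0.0593  0.02  ] [-0.0006 -0.0584  0.02  ] [-0.0004  0.0005  0.02  ] 0.11777343152255629 -0.25284320582949577
backL bottom [-0.14    0.0295  0.    ]
[-0.1458 -0.0239  0.025 ] [-0.0444  0.0282  0.003 ]
```

>>> {"api": "step_arm", "payload": {"deltas": [[0, -0.001, 0.04, 0, 0, 0, 0.3], [0, -0.001, 0.075, 0, 0, 0, 0.3], [0, -0.001, 0.095, 0, 0, 0, 0.3], [0, -0.001, 0.1, 0, 0, 0, 0.3], [0.004, -0.001, 0.1, 0, 0, 0, 0.3], [0.008, -0.001, 0.1, 0, 0, 0, 0.3], [0.011, -0.001, 0.1, 0, 0, 0, 0.3], [0.014, -0.001, 0.1, 0, 0, 0, 0.3], [0.017, -0.001, 0.1, 0, 0, 0, 0.3], [0.02, -0.001, 0.1, 0, 0, 0, 0.3], [0.023, -0.001, 0.1, 0, 0, 0, 0.3], [0.026, -0.001, 0.1, 0, 0, 0, 0.3], [0.029, -0.001, 0.1, 0, 0, 0, 0.3], [0.032, -0.001, 0.1, 0, 0, 0, 0.3], [0.036, -0.001, 0.1, 0, 0, 0, 0.3], [0.04, -0.001, 0.1, 0, 0, 0, 0.3], [0.04, -0.001, 0.1, 0, 0, 0, 0.3]]}}

```text
time: 8.35
tool_pos: [0.4724, -0.0544, 0.0133]
tool_rot: [0.001, 0.992, -0.125, 0.001]
contact_force: [0.2, -0.4, -0.3]
gripper_width: 0.351
```

Run:
```python
from h import *
t=cv2.cvtColor(manip.grab_frame("top"),4); crop(t,270,90,430,240,4,"pics/t7.png")
s=cv2.cvtColor(manip.grab_frame("side"),4); crop(s,140,60,340,225,4,"pics/s7.png")
st=manip.state();print(st["time"],sc(st["tool_pos"]),st["contact_force"],st["gripper_width"])
```

```text
8.45 [-0.1323  0.0003  0.0132] [0.86350739 0.16640525 0.47607499] 0.3520104531399797
```

View pics/t7.png

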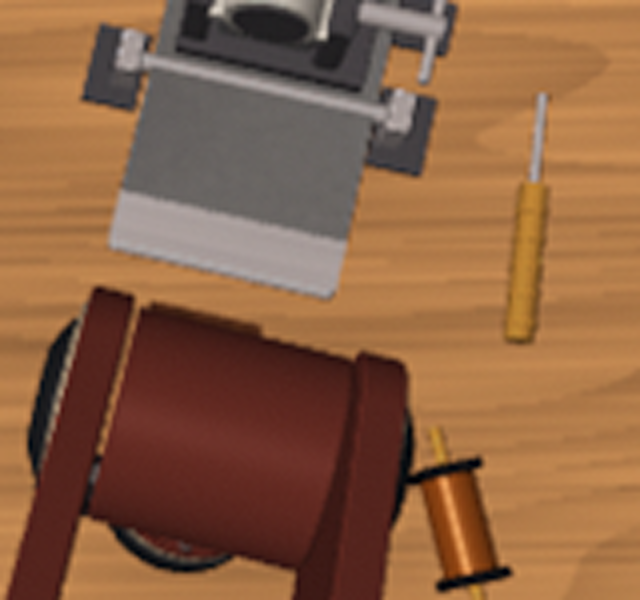

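View pics/s7.png

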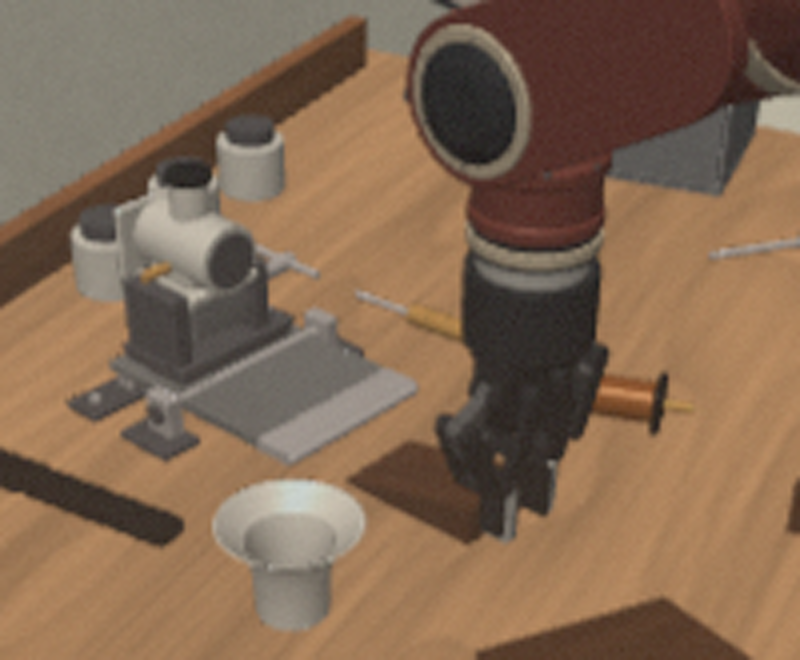

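Run:
```python
from h import *
a=pt((150,303),270,90,4,"top",.003);b=pt((261,327),270,90,4,"top",.003);d=a-b
print(sc(a),sc(b),sc((a+b)/2),np.hypot(*d[:2]),np.arctan2(-d[0],d[1]))
print(sc(pt((349,478),140,60,4,"side",.003)))
```

```text
[-0.0201  0.0324  0.003 ] [-0.0194 -0.0272  0.003 ] [-0.0197  0.0026  0.003 ] 0.059643896308652064 -0.2379168043746593
[-0.022   0.0306  0.003 ]
```

>>> {"api": "step_arm", "payload": {"deltas": [[0.004, 0, 0, 0, 0, 0, 0.3], [0.008, 0, 0, 0, 0, 0, 0.3], [0.012, 0, 0, 0, 0, 0, 0.3], [0.016, 0, 0, 0, 0, 0, 0.3], [0.02, 0, 0, 0, 0, 0, 0.3], [0.024, 0, 0, 0, 0, 0, 0.3], [0.028, 0, 0, 0, 0, 0, 0.3], [0.032, 0, 0, 0, 0, 0, 0.3], [0.036, 0, 0, 0, 0, 0, 0.3], [0.04, 0, 0, 0, 0, 0, 0.3], [0.044, 0, 0, 0, 0, 0, 0.3], [0.047, 0, 0, 0, 0, 0, 0.3], [0.05, 0, 0, 0, 0, 0, 0.3], [0.052, 0, 0, 0, 0, 0, 0.3], [0.052, 0, 0, 0, 0, 0, 0.3]]}}

```text
time: 9.95
tool_pos: [0.5224, -0.0671, 0.0133]
tool_rot: [0.001, 0.992, -0.125, 0.0]
contact_force: [0.6, -0.1, 0.8]
gripper_width: 0.35
```

Run:
```python
from h import *
t=cv2.cvtColor(manip.grab_frame("top"),4); crop(t,270,90,430,240,4,"pics/t8.png")
s=cv2.cvtColor(manip.grab_frame("side"),4); crop(s,140,60,340,225,4,"pics/s8.png")
st=manip.state();print(st["time"],sc(st["tool_pos"]),st["contact_force"],st["gripper_width"])
```

```text
10.05 [-0.0804  0.0003  0.0133] [-0.21626338  0.2422813   0.37571189] 0.3516515819167019
```

View pics/s8.png

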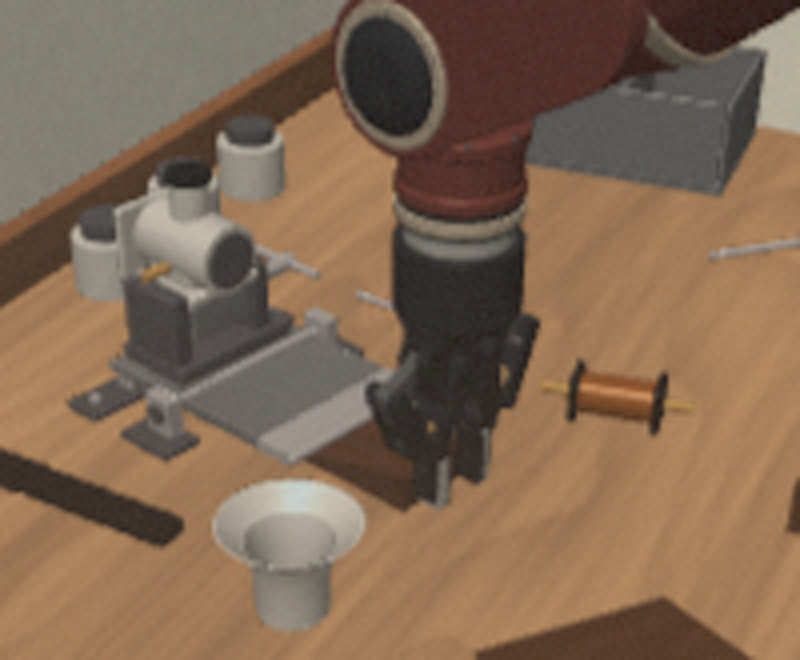

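View pics/t8.png

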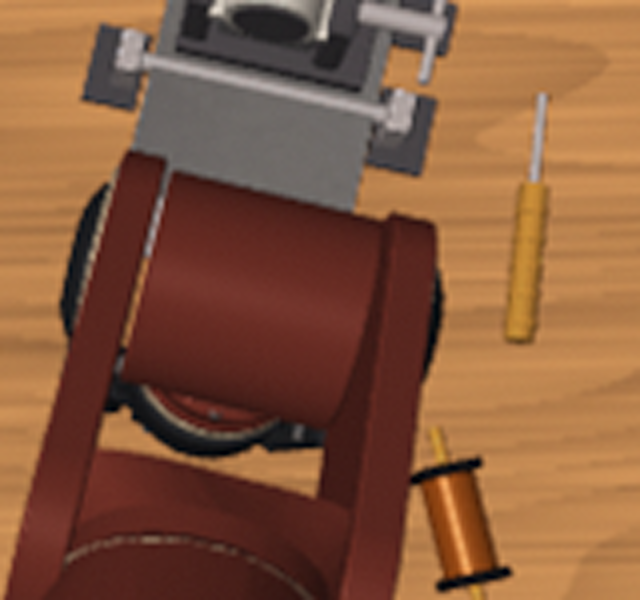

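>>> {"api": "step_arm", "payload": {"deltas": [[0.002, 0, 0, 0, 0, 0, 0.3], [0.004, 0, 0, 0, 0, 0, 0.3], [0.006, 0, 0, 0, 0, 0, 0.3], [0.008, 0, 0, 0, 0, 0, 0.3], [0.01, 0, 0, 0, 0, 0, 0.3], [0.012, 0, 0, 0, 0, 0, 0.3]]}}

```text
time: 10.65
tool_pos: [0.5338, -0.07, 0.0132]
tool_rot: [0.001, 0.992, -0.125, 0.0]
contact_force: [-1.4, -0.0, 0.1]
gripper_width: 0.352
```

>>> {"api": "step_arm", "payload": {"deltas": [[0.001, 0, 0, 0, 0, 0, 0.3], [0.002, 0, 0, 0, 0, 0, 0.3]]}}

```text
time: 10.85
tool_pos: [0.5356, -0.0705, 0.0132]
tool_rot: [0.001, 0.992, -0.125, 0.0]
contact_force: [-1.3, -0.2, 0.6]
gripper_width: 0.352
```

>>> {"api": "step_arm", "payload": {"deltas": [[0.001, 0, 0, 0, 0, 0, 0.3], [0.002, 0, 0, 0, 0, 0, 0.3]]}}

```text
time: 11.05
tool_pos: [0.5375, -0.071, 0.0132]
tool_rot: [0.001, 0.992, -0.125, 0.0]
contact_force: [-1.2, 0.2, 0.8]
gripper_width: 0.351
```

>>> {"api": "step_arm", "payload": {"deltas": [[0.001, 0, 0, 0, 0, 0, 0.3], [0.002, 0, 0, 0, 0, 0, 0.3]]}}

```text
time: 11.25
tool_pos: [0.5395, -0.0715, 0.0132]
tool_rot: [0.001, 0.992, -0.125, 0.0]
contact_force: [-0.3, -0.3, 0.4]
gripper_width: 0.353
```

>>> {"api": "step_arm", "payload": {"deltas": [[0.001, 0, 0, 0, 0, 0, 0.3], [0.002, 0, 0, 0, 0, 0, 0.3]]}}

```text
time: 11.45
tool_pos: [0.5414, -0.0719, 0.0132]
tool_rot: [0.001, 0.992, -0.125, 0.0]
contact_force: [-1.5, 0.3, 1.2]
gripper_width: 0.349
```

>>> {"api": "step_arm", "payload": {"deltas": [[0.001, 0, 0, 0, 0, 0, 0.3], [0.002, 0, 0, 0, 0, 0, 0.3]]}}

```text
time: 11.65
tool_pos: [0.5434, -0.0724, 0.0132]
tool_rot: [0.001, 0.992, -0.125, 0.0]
contact_force: [-1.0, -0.3, 0.8]
gripper_width: 0.348
```

>>> {"api": "step_arm", "payload": {"deltas": [[0.001, 0, 0, 0, 0, 0, 0.3], [0.002, 0, 0, 0, 0, 0, 0.3]]}}

```text
time: 11.85
tool_pos: [0.5453, -0.0729, 0.0132]
tool_rot: [0.001, 0.992, -0.125, 0.0]
contact_force: [-1.6, 0.5, 1.1]
gripper_width: 0.352
```

>>> {"api": "step_arm", "payload": {"deltas": [[0.001, 0, 0, 0, 0, 0, 0.3], [0.002, 0, 0, 0, 0, 0, 0.3]]}}

```text
time: 12.05
tool_pos: [0.5472, -0.0735, 0.0132]
tool_rot: [0.001, 0.992, -0.125, 0.0]
contact_force: [-0.7, 0.7, 0.2]
gripper_width: 0.353
```

Run:
```python
from h import *
t=cv2.cvtColor(manip.grab_frame("top"),4); crop(t,270,90,430,240,4,"pics/t9.png")
s=cv2.cvtColor(manip.grab_frame("side"),4); crop(s,140,60,340,225,4,"pics/s9.png")
st=manip.state();print(st["time"],sc(st["tool_pos"]),st["contact_force"],st["gripper_width"])
```

```text
12.15 [-0.0544  0.0003  0.0132] [ 0.00602897  0.12465692 -0.11171665] 0.35285549218391477
```

View pics/s9.png

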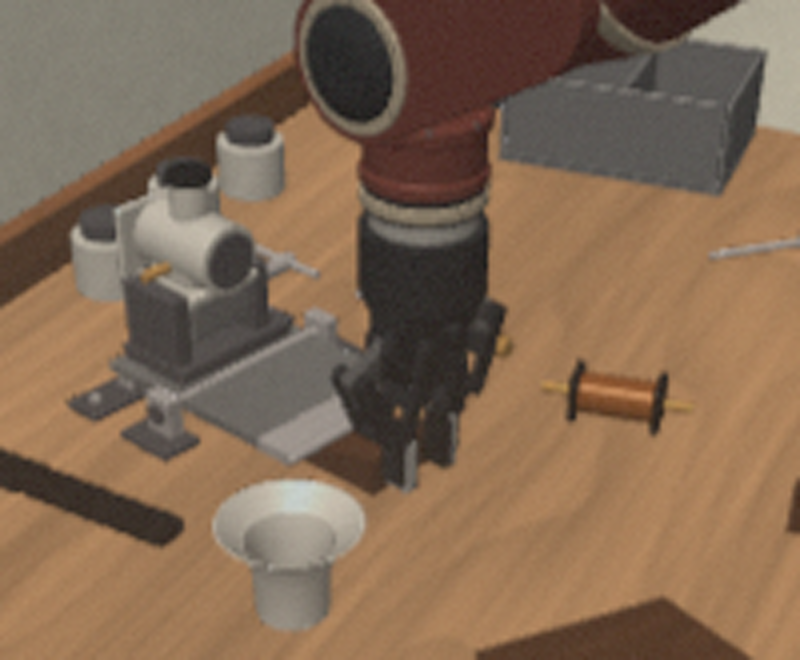

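Run:
```python
from h import *
print(sc(pt((373,496),140,60,4,"side",0.0)))
# where would thin at 41/64 past edge put back-left bottom
for k in(.041,.054,.064):
  print(k,((proj("side",W(.004+k-.1,.03,0))-[140,60])*4).round(0), sc(W(0,0,0)))
print(((proj("side",W(0,.06,.012))-[140,60])*4).round(0),((proj("side",W(0,.06,.02))-[140,60])*4).round(0))
```

```text
[-0.0436  0.0319  0.    ]
0.041 [387. 500.] [0. 0. 0.]
0.054 [372. 492.] [0. 0. 0.]
0.064 [360. 486.] [0. 0. 0.]
[289. 471.] [289. 460.]
```

>>> {"api": "step_arm", "payload": {"deltas": [[0.001, 0, 0, 0, 0, 0, 0.3], [0.002, 0, 0, 0, 0, 0, 0.3]]}}

```text
time: 12.35
tool_pos: [0.5491, -0.0739, 0.0132]
tool_rot: [0.001, 0.992, -0.125, 0.0]
contact_force: [-0.7, 0.3, -0.1]
gripper_width: 0.349
```

>>> {"api": "step_arm", "payload": {"deltas": [[0.001, 0, 0, 0, 0, 0, 0.3], [0.002, 0, 0, 0, 0, 0, 0.3]]}}

```text
time: 12.55
tool_pos: [0.5511, -0.0744, 0.0132]
tool_rot: [0.001, 0.992, -0.125, 0.0]
contact_force: [-1.0, 0.5, 0.9]
gripper_width: 0.349
```

>>> {"api": "step_arm", "payload": {"deltas": [[0.001, 0, 0, 0, 0, 0, 0.3], [0.002, 0, 0, 0, 0, 0, 0.3]]}}

```text
time: 12.75
tool_pos: [0.5531, -0.0749, 0.0132]
tool_rot: [0.001, 0.992, -0.125, 0.0]
contact_force: [-1.2, 0.6, 0.6]
gripper_width: 0.349
```

>>> {"api": "step_arm", "payload": {"deltas": [[0.001, 0, 0, 0, 0, 0, 0.3], [0.002, 0, 0, 0, 0, 0, 0.3]]}}

```text
time: 12.95
tool_pos: [0.5545, -0.0753, 0.0131]
tool_rot: [0.001, 0.992, -0.125, -0.001]
contact_force: [-3.8, 2.4, 3.1]
gripper_width: 0.354
```

>>> {"api": "step_arm", "payload": {"deltas": [[0.001, 0, 0, 0, 0, 0, 0.3], [0.002, 0, 0, 0, 0, 0, 0.3]]}}

```text
time: 13.15
tool_pos: [0.5549, -0.0754, 0.0129]
tool_rot: [0.001, 0.992, -0.125, -0.003]
contact_force: [-10.4, 2.4, 8.0]
gripper_width: 0.354
```

Run:
```python
from h import *
s=cv2.cvtColor(manip.grab_frame("side"),4); crop(s,180,130,260,190,8,"pics/s10.png")
st=manip.state();print(st["time"],sc(st["tool_pos"]),st["contact_force"],st["gripper_width"])
```

```text
13.2 [-0.0467  0.0003  0.0128] [-8.63385924  1.88867939  7.20467364] 0.34860120585792265
```

View pics/s10.png

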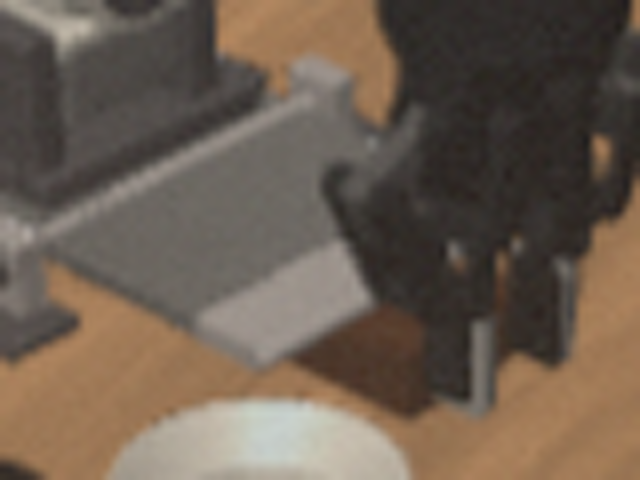

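>>> {"api": "step_arm", "payload": {"deltas": [[0.001, 0, 0, 0, 0, 0, 0.3], [0.001, 0, 0, 0, 0, 0, 0.3]]}}

```text
time: 13.4
tool_pos: [0.5549, -0.0754, 0.0126]
tool_rot: [0.001, 0.992, -0.125, -0.004]
contact_force: [-11.0, 2.2, 8.5]
gripper_width: 0.351
```

>>> {"api": "step_arm", "payload": {"deltas": [[-0.004, 0, 0, 0, 0, 0, 0.3], [-0.012, 0, 0, 0, 0, 0, 0.3], [-0.02, 0, -0.02, 0, 0, 0, 0.3], [-0.03, 0, -0.06, 0, 0, 0, 0.3], [-0.06, 0, -0.09, 0, 0, 0, 1], [-0.08, 0, -0.1, 0, 0, 0, 1], [-0.08, 0, -0.1, 0, 0, 0, 1]]}}

```text
time: 14.1
tool_pos: [0.4803, -0.056, 0.1152]
tool_rot: [0.001, 0.992, -0.125, 0.003]
contact_force: [0.2, -0.4, 0.7]
gripper_width: -0.002
```

Run:
```python
from h import *
t=cv2.cvtColor(manip.grab_frame("top"),4); crop(t,270,90,430,240,4,"pics/t11.png")
s=cv2.cvtColor(manip.grab_frame("side"),4); crop(s,140,60,340,225,4,"pics/s11.png")
st=manip.state();print(st["time"],sc(st["tool_pos"]),st["tool_pos"],st["contact_force"],st["gripper_width"])
```

```text
14.2 [-0.1234  0.0005  0.1131] [ 0.48051144 -0.05622401  0.1131258 ] [ 0.46123838  0.89883776 -0.38786479] 0.0004318321051359294
```

View pics/s11.png

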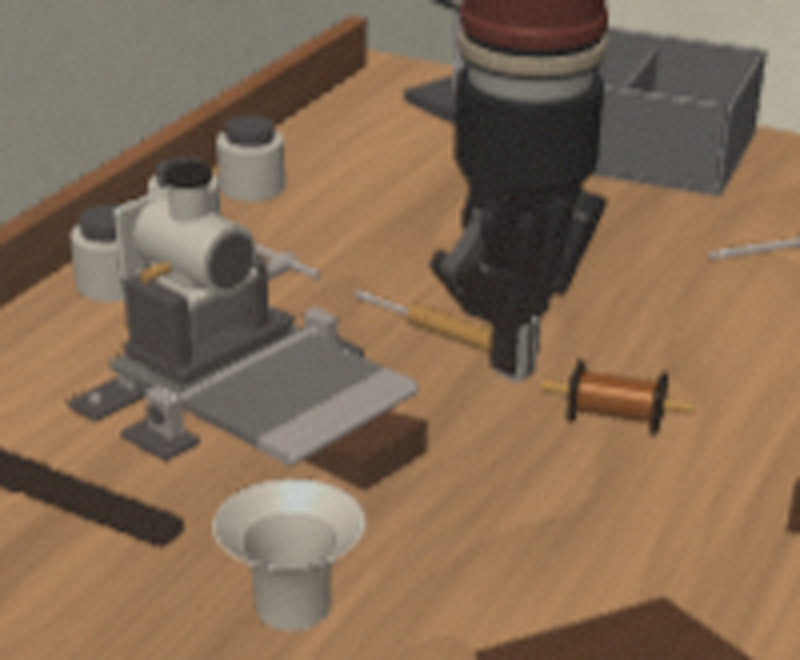

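View pics/t11.png

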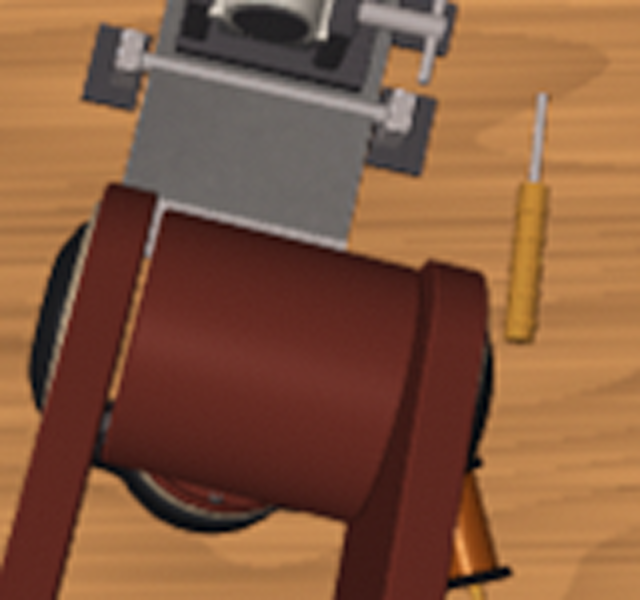

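Run:
```python
from h import *
f=lambda c,z:sc(pt(c,140,60,4,"side",z))
print(f((370,487),0),f((368,455),.025),f((427,422),.025))
print(delta(W(.005,0,.06)))
```

```text
[-0.0356  0.0259  0.    ] [-0.0357  0.0277  0.025 ] [-0.0378 -0.0255  0.025 ]
(array([0.1283, 0.0003, 0.0534]), array([ 0.0019, -0.0021, -0.0003]))
```

>>> {"api": "step_arm", "payload": {"deltas": [[0.03, 0, 0, 0, 0, 0, 1], [0.06, 0, 0, 0, 0, 0, 1], [0.09, 0, 0, 0, 0, 0, 1], [0.11, 0, 0, 0, 0, 0, 1], [0.122, 0, 0, 0, 0, 0, 1], [0.128, 0, 0, 0, 0, 0, 1], [0.128, 0, 0.015, 0, 0, 0, 1], [0.128, 0, 0.035, 0, 0, 0, 1], [0.128, 0, 0.053, 0, 0, 0, 1], [0.128, 0, 0.053, 0, 0, 0, 1]]}}

```text
time: 15.2
tool_pos: [0.6005, -0.0869, 0.0555]
tool_rot: [0.0, 0.992, -0.125, -0.004]
contact_force: [0.1, -0.1, -0.7]
gripper_width: -0.003
```

Run:
```python
from h import *
s=cv2.cvtColor(manip.grab_frame("side"),4); crop(s,140,60,340,225,4,"pics/s12.png")
st=manip.state();print(st["time"],sc(st["tool_pos"]),st["contact_force"],st["gripper_width"])
```

```text
15.25 [0.0018 0.0004 0.0575] [-0.22435395 -0.23175553  0.26901629] 0.0018367809853257937
```

View pics/s12.png

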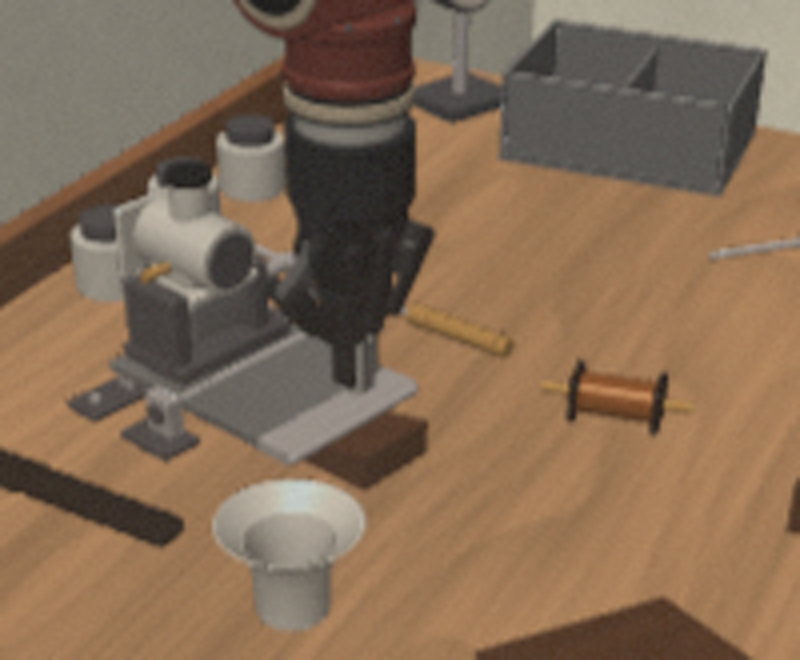

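>>> {"api": "step_arm", "payload": {"deltas": [[0.001, 0, 0.008, 0, 0, 0, 1], [0.001, 0, 0.016, 0, 0, 0, 1], [0.001, 0, 0.021, 0, 0, 0, 1], [0.001, 0, 0.021, 0, 0, 0, 1], [0.001, 0, 0.021, 0, 0, 0, 1]]}}

```text
time: 15.75
tool_pos: [0.6053, -0.0882, 0.0392]
tool_rot: [0.001, 0.992, -0.125, 0.0]
contact_force: [0.3, 0.5, -0.5]
gripper_width: -0.002
```

Run:
```python
from h import *
st=manip.state();print(st["time"],sc(st["tool_pos"]),st["contact_force"],st["ft_torque"])
```

```text
15.75 [0.0054 0.0003 0.0392] [ 0.30324998  0.53129911 -0.53615355] [-0.00582926 -0.01282819  0.01062074]
```

>>> {"api": "step_arm", "payload": {"deltas": [[0, 0, 0.002, 0, 0, 0, 1], [0, 0, 0.004, 0, 0, 0, 1], [0, 0, 0.005, 0, 0, 0, 1], [0, 0, 0.006, 0, 0, 0, 1]]}}

```text
time: 16.15
tool_pos: [0.6053, -0.0883, 0.0331]
tool_rot: [0.001, 0.992, -0.125, 0.0]
contact_force: [0.4, 0.1, -0.2]
gripper_width: 0.0
```

>>> {"api": "step_arm", "payload": {"deltas": [[0, 0, 0.001, 0, 0, 0, 1], [0, 0, 0.002, 0, 0, 0, 1]]}}

```text
time: 16.35
tool_pos: [0.6054, -0.0883, 0.033]
tool_rot: [0.001, 0.992, -0.125, -0.0]
contact_force: [-7.0, 1.3, 14.1]
gripper_width: -0.001
```

>>> {"api": "step_arm", "payload": {"deltas": [[0, 0, 0.001, 0, 0, 0, 1], [0, 0, 0.001, 0, 0, 0, 1], [0, 0, 0.001, 0, 0, 0, 1], [0, 0, 0.001, 0, 0, 0, 1], [0, 0, 0.001, 0, 0, 0, 1], [0, 0, 0.001, 0, 0, 0, 1], [0, 0, 0.001, 0, 0, 0, 1]]}}

```text
time: 17.05
tool_pos: [0.6054, -0.0882, 0.0329]
tool_rot: [0.001, 0.992, -0.125, -0.001]
contact_force: [-7.7, 0.9, 16.0]
gripper_width: -0.004
```

>>> {"api": "step_arm", "payload": {"deltas": [[0, 0, 0, 0, 0, 0, 1], [0, 0, 0, 0, 0, 0, 1], [0, 0, 0, 0, 0, 0, 1], [0, 0, 0, 0, 0, 0, 1], [0, 0, 0, 0, 0, 0, 1], [0, 0, 0, 0, 0, 0, 1], [0, 0, 0, 0, 0, 0, 1], [0, 0, 0, 0, 0, 0, 1]]}}

```text
time: 17.85
tool_pos: [0.6054, -0.0883, 0.033]
tool_rot: [0.001, 0.992, -0.125, -0.001]
contact_force: [-9.1, 2.2, 14.8]
gripper_width: 0.002
```

Run:
```python
from h import *
s=cv2.cvtColor(manip.grab_frame("side"),4); crop(s,140,60,340,225,4,"pics/s13.png")
st=manip.state();print(st["time"],sc(st["tool_pos"]),st["contact_force"],st["gripper_width"])
```

```text
17.9 [0.0055 0.0003 0.033 ] [-8.17894632  1.68307657 14.85952605] 0.0005633032657739169
```

View pics/s13.png

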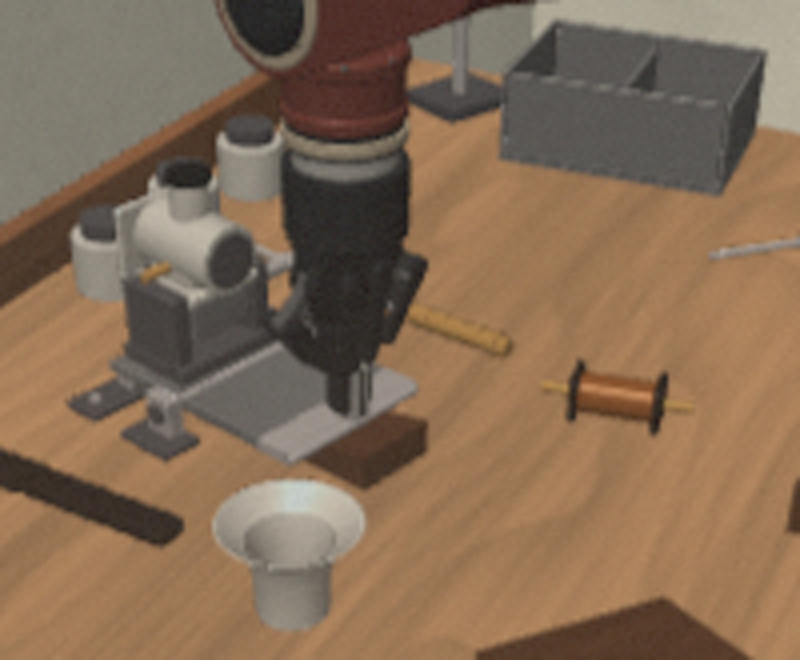

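>>> {"api": "step_arm", "payload": {"deltas": [[0, 0, 0.001, 0, 0, 0, 1], [0, 0, 0.002, 0, 0, 0, 1], [0, 0, 0.002, 0, 0, 0, 1], [0, 0, 0.002, 0, 0, 0, 1], [0, 0, 0.002, 0, 0, 0, 1], [0, 0, 0.002, 0, 0, 0, 1], [0, 0, 0.002, 0, 0, 0, 1], [0, 0, 0.002, 0, 0, 0, 1], [0, 0, 0.002, 0, 0, 0, 1], [0, 0, 0.002, 0, 0, 0, 1], [0, 0, 0.002, 0, 0, 0, 1], [0, 0, 0.002, 0, 0, 0, 1], [0, 0, 0.002, 0, 0, 0, 1]]}}

```text
time: 19.2
tool_pos: [0.6055, -0.0883, 0.0329]
tool_rot: [0.001, 0.992, -0.125, -0.001]
contact_force: [-13.7, 3.1, 24.5]
gripper_width: -0.001
```

>>> {"api": "step_arm", "payload": {"deltas": [[0, 0, -0.004, 0, 0, 0, 1], [0, 0, -0.015, 0, 0, 0, 1], [0, 0, -0.04, 0, 0, 0, 1], [-0.01, 0, -0.07, 0, 0, 0, 1], [-0.04, 0, -0.1, 0, 0, 0, 1], [-0.08, 0, -0.13, 0, 0, 0, 1], [-0.12, 0.02, -0.15, 0, 0, 0, 1], [-0.14, 0.06, -0.17, 0, 0, 0, 1], [-0.15, 0.1, -0.19, 0, 0, 0, 1], [-0.16, 0.14, -0.2, 0, 0, 0, 1], [-0.16, 0.18, -0.2, 0, 0, 0, 1], [-0.16, 0.22, -0.2, 0, 0, 0, 1], [-0.16, 0.25, -0.2, 0, 0, 0, 1], [-0.16, 0.25, -0.2, 0, 0, 0, 1], [-0.16, 0.25, -0.2, 0, 0, 0, 1]]}}

```text
time: 20.7
tool_pos: [0.3881, -0.2906, 0.2285]
tool_rot: [0.001, 0.992, -0.126, 0.0]
contact_force: [0.1, 0.3, 0.1]
gripper_width: -0.0
```

Run:
```python
from h import *
t=cv2.cvtColor(manip.grab_frame("top"),4); cv2.imwrite("pics/t14.png",t)
s=cv2.cvtColor(manip.grab_frame("side"),4); crop(s,140,60,340,225,4,"pics/s14.png")
crop(t,270,60,430,240,3.3,"pics/tc14.png")
st=manip.state();print(st["time"],sc(st["tool_pos"]),st["contact_force"],st["gripper_width"])
```

```text
20.8 [-0.1548 -0.2485  0.2285] [-0.06466583 -0.42322407 -0.26810152] -0.0017186039146517593
```

View pics/s14.png

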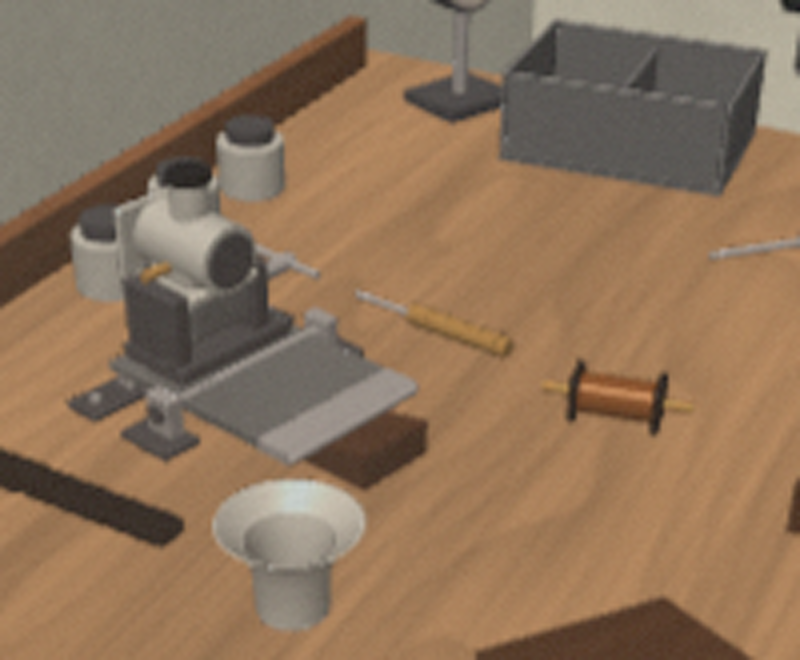

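View pics/tc14.png

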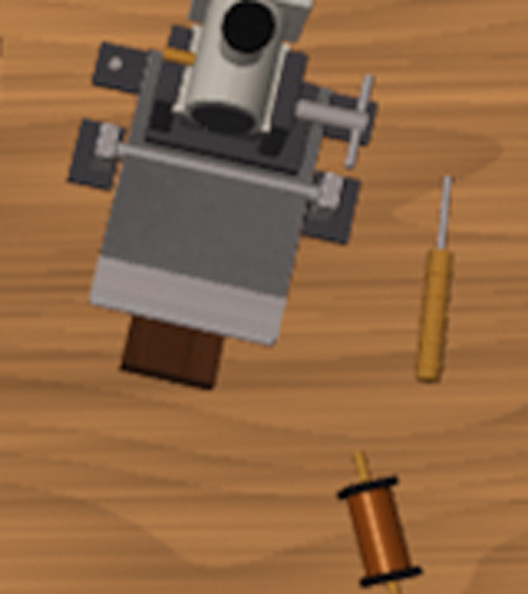

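Run:
```python
from h import *
def p(c,z):return pt(c,270,60,3.3,"top",z)
a,b=p((121,370),.025),p((215,390),.025);d=a-b
print(sc(a),sc(b),sc((a+b)/2),np.arctan2(-d[0],d[1]))
a,b=p((91,304),.0205),p((276,346),.0205);d=a-b
print(sc(a),sc(b),sc((a+b)/2),np.arctan2(-d[0],d[1]))
m0=cv2.imread("pics/top0.png").astype(int);m1=cv2.imread("pics/t14.png").astype(int)
D=(abs(m0-m1).max(2)>50).astype(np.uint8)
for c in cv2.findContours(D,0,2)[0]:
    if cv2.contourArea(c)>30: print(cv2.boundingRect(c))
```

```text
[-0.0389  0.0313  0.025 ] [-0.038  -0.0282  0.025 ] [-0.0385  0.0015  0.025 ] -0.23359803365961962
[-0.0007  0.059   0.0205] [-0.0007 -0.0598  0.0205] [-0.0007 -0.0004  0.0205] -0.25017784614067756
(223, 352, 94, 32)
(439, 228, 73, 156)
(304, 178, 39, 53)
(306, 155, 32, 23)
```

```bash
python3 -c "
from plant import manip
print(manip.job_done())"
```

```text
the job is handed in; nothing more can be done
None
```

The small wedge (about 98x60 mm, the smallest of the three) is snug under the middle of the stand's front edge, and the stand no longer rocks. I handed the job in at about 21 s with the robot clear of everything.

**What I did**
- I nudged the wedge sideways about 18 mm with closed fingertips to line it up with the stand.
- I then pushed it in, thin end first, with two fingertips on its back face. The push force rose from about 1 N to about 11 N when it became snug.
- I pressed the front edge for about 1.5 s at 15 N, then for about 1.2 s at 24 N. The fingertips stayed at the same height (within 0.1 mm), so there was no rocking and I did not need to push the wedge further.

**Last checks**
- The thin end is about 58 mm past the edge, inside the 41–64 mm range.
- The wedge is about 2 mm off centre and 0.02 rad off square, which is within measuring error.
- Comparing the top pictures from before and after, only the wedge and the arm moved.

**What disagreed**
- My first estimate of the edge's underside, about 11–12 mm above the shelf, was too low. The press contact put it at about 17 mm, which fits where the wedge became snug.
- While pressing I also read 8–14 N of horizontal force. I took this to be the arm flexing, since the wedge did not shift and I saw no sign of the gripper touching the carburetor, but I did not confirm it.

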